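# Snap the lid of the dolls' furniture tub shut

### The job

The white lid is lying on the clear tub of dolls' furniture, but its four corners are still sprung up. Press the lid down with a fingertip, corner by corner, until every corner has clicked flush, then come away. Do not pick up, tip or shift the tub, and leave the shoe rack, its shoes, the bowl and the watering can as they stand.

Things in the scene. Friction and masses are not known exactly. Their poses are not given: they have to be found in the camera images.
- tub: loose rigid clear plastic tub of dolls' furniture, about 0.75 kg, with its white snap-fit lid laid on; 190 mm (its x) x 140 mm (its y) over the lid, corners rounded 20 mm; flat lid top 78 mm above the underside when shut; foot 178 x 128 mm. Origin: centre of the underside, z up. The middle of the lid and the middles of its four sides are already down
- press1 (a point): point on top of the lid's -x, +y (it has a small thumb tab) corner, (-80, +55) mm from the middle of the lid along the tub's x, y (15 mm in from both edges); rides with the corner: about 82 mm above the table while it stands up, 78 mm once shut. A good place to press straight down
- corner1 (a joint): lid corner with point press1: angle in rad it is pressed down, 0 = sprung up (outer rim 6 mm proud), 0.16 = shut flush. It flexes about a line from near the middle of the long side to near the middle of the short side, 24 mm inward of the point. Takes about 10 N at the point, less further out; springs back if let go below 0.10, beyond that snaps home and stays
- press2 (a point): point on top of the lid's +x, +y corner, (+80, +55) mm from the middle of the lid along the tub's x, y (15 mm in from both edges); rides with the corner: about 82 mm above the table while it stands up, 78 mm once shut. A good place to press straight down
- corner2 (a joint): lid corner with point press2: angle in rad it is pressed down, 0 = sprung up (outer rim 6 mm proud), 0.16 = shut flush. It flexes about a line from near the middle of the long side to near the middle of the short side, 24 mm inward of the point. Takes about 10 N at the point, less further out; springs back if let go below 0.10, beyond that snaps home and stays
- press3 (a point): point on top of the lid's +x, -y corner, (+80, -55) mm from the middle of the lid along the tub's x, y (15 mm in from both edges); rides with the corner: about 82 mm above the table while it stands up, 78 mm once shut. A good place to press straight down
- corner3 (a joint): lid corner with point press3: angle in rad it is pressed down, 0 = sprung up (outer rim 6 mm proud), 0.16 = shut flush. It flexes about a line from near the middle of the long side to near the middle of the short side, 24 mm inward of the point. Takes about 10 N at the point, less further out; springs back if let go below 0.10, beyond that snaps home and stays
- press4 (a point): point on top of the lid's -x, -y corner, (-80, -55) mm from the middle of the lid along the tub's x, y (15 mm in from both edges); rides with the corner: about 82 mm above the table while it stands up, 78 mm once shut. A good place to press straight down
- corner4 (a joint): lid corner with point press4: angle in rad it is pressed down, 0 = sprung up (outer rim 6 mm proud), 0.16 = shut flush. It flexes about a line from near the middle of the long side to near the middle of the short side, 24 mm inward of the point. Takes about 10 N at the point, less further out; springs back if let go below 0.10, beyond that snaps home and stays
- bowl: pink bowl, 104 mm across, 42 mm high; origin under its centre; only to be left alone
- can: steel toy watering can, body 60 mm across and 52 mm high, with handle and spout about 125 mm long and 75 mm high; origin under the body's centre, spout to its +x; only to be left alone
- rack: white shoe rack, 66 x 110 x 40 mm, four uprights making three slots; origin under its centre; holds the two shoes; only to be left alone
- shoe1: tiny wooden shoe, 51 x 20 x 17 mm, standing in a slot of the rack; origin under its centre; only to be left alone
- shoe2: the other tiny wooden shoe, the same, in another slot of the rack; origin under its centre; only to be left alone
Mind the look-alikes: they are no part of the job. What is meant by the tub is not red, and is the larger of those in its own colour.

How it is judged (in metres and radians):
At the end, for the whole second after the job is handed in: All four lid corners are clicked shut (each joint above 0.144 of 0.16 rad), the tub stands flat and still on the table within 30 mm of where it was, and the bowl, watering can, rack and shoes are within 20 mm of where they were (value of joint each of corner1, corner2, corner3, corner4 above 0.144 rad and height (world z) of tub below 0.004 m and angle between tub's own z axis and vertical below 0.03 rad and distance of tub from where it was at the start of the episode below 0.03 m and linear speed of tub below 0.01 m/s and distance of each of bowl, can, rack, shoe1, shoe2 from where it was at the start of the episode below 0.02 m); the robot touches nothing.
It fails at once if the tub is lifted off the table (over 12 mm) or tipped (over 0.15 rad) (height (world z) of tub above 0.012 m or angle between tub's own z axis and vertical above 0.15 rad).
It fails at once if the tub is shifted more than 30 mm (distance of tub from where it was at the start of the episode above 0.03 m).
It fails at once if the bowl, watering can, rack or a shoe is moved more than 20 mm (distance of any of bowl, can, rack, shoe1, shoe2 from where it was at the start of the episode above 0.02 m).
It also fails if it takes over 38 s, if anything falls off the work surface, if the arm or the gripper's body presses on something with over 40 N, if the wrist force passes 120 N, or if a joint passes its speed limit or range.

### The arm

A 6-joint arm with a two-finger parallel gripper is mounted at the origin on the work surface. World frame = base frame: x ahead of the robot, y to its left, z up, the work surface at z = 0. Lengths are in mm, angles in degrees, forces in N, time in s.
With the tool pointing down it reaches from about 275 to 875 mm from the base axis. Payload 12.5 kg.
Tool frame: the origin (TCP) lies at the very end of the fingers, on their centre line; the grasp point (between the pads) lies 19 mm behind it (pinch_z is the distance from the TCP to the grasp point, in mm); x points along the fingers, y is the direction in which the jaws open and shut, and the axes are right-handed (so a half turn about x gives the same grasp; the last joint's range is limited). The gripper opens to 85 mm and grips with 20 to 120 N. Pads are 22 mm wide; open, the fingers measure 114 mm over their backs; the gripper's body (76 mm by 85 mm) begins 54 mm behind the grasp point. The pads swing forward as they close: fully open they stand 13 mm farther back than shut.
Start: joints at [63.22, 20.094, 94.641, -0, 65.266, -4.847], TCP at [205.404, 510.19, 231.29] pointing down, gripper open.
Joint ranges: [-157.81, 157.81], [-45, 120.19], [0.68, 151.7], [-89.99, 269.99], [4.06, 180], [-164.3, 164.3]. Speed limits (degrees/s): [127.2, 127.2, 159.86, 180, 180, 180].

### API

Orientations are given as a 3x3 rotation matrix whose columns are the frame's x, y, z axes.
In Python, from workcell import * gives the robot as it stands.
- The arm moves only by the tool send_rows, never from a script. Its argument "targets" is a list of rows, each a list of 3 entries, a list of its own where there are three numbers: the shift along the world's x, y, z in m, then the turn, a rotation vector about the world's x, y, z in degrees, then the closure, from -1 (fully open) to 1 (shut), so that 0 is half open. A call has 1 to 12 rows; each row shifts and turns the pose as measured when the row begins; what a row does not reach is not made up. A row lasts 1/8 s, in which the tool goes at most 62.5 mm and 10.7 degrees, less where a joint would pass 70% of its speed; a pose out of reach is approached as far as the arm can. A call is refused whole if a number of a shift passes 0.0625 or a number of a turn 10.7, either way. A call with a gripper value outside its range is refused whole. The fingers move at their own pace and stop on an object; "newtons" is the grip in N (left out, the last holds). Time passes only in rows, so rows that do not move let the fingers close. It gives the time, the measured TCP pose, the force and the opening at its end, in the units of the state.
- get_state(): the state, without advancing time (a new reading comes with each control period).
- snapshot(name): name is "side" or "top"; returns a dict with "img" (480x640x3 uint8, red, green, blue), "K" (3x3 intrinsics, pixels), "dist" ([k1, k2, p1, p2, k3] as OpenCV has them; the pictures are not rectified), "extrinsics" (4x4, takes a point from world to camera coordinates). Camera axes: x right, y up, looking along -z (the intrinsics and any distortion apply to the point x, -y, -z); pixel columns grow to the right and rows downward; lengths in mm; the calibration is good to about 2 mm. A picture is of the moment at which its call begins. There is no depth.
- finish_job(): hands the job in, once; it reports no verdict.
Trained networks look in the newest picture that a camera, given by its name, has taken for a name from the list of things; names that differ only in an ending like _2 or _b are one class to them, and where a whole thing is asked for, a point or a joint stands for the part that bears it (a point fixed in the world has none). Each returns a list of dicts, best first, with "p" (0 to 1); they miss things now and then, are a little off and sometimes report something else, mostly with a low value. They report only what shows in the picture. A call takes as long as a camera call. They do not tell look-alikes from the thing itself.
- look_for(camera, label): "box" ([left, top, right, bottom] in pixels, round what is visible of it).
- masks_of(camera, label): "mask" (480x640 bool, what is visible of it) and "box" ([left, top, right, bottom] in pixels, round what is visible of it).
- spot_point(camera, label): "at" ([column, row] in pixels: a listed point, or the origin of a listed thing).
The state is a dict: "time_s": time; "joint_positions": joint angles; "joint_velocities": joint speeds; "tau": joint torques, N m; "position": TCP position; "tool_rot": TCP orientation; "ft_force": force on the tool from outside, world axes, zero at the start; "ft_torque": the same for the moment, N m; "width": finger opening in mm.
Only numpy, scipy, OpenCV 4.12 (cv2) and the standard library are available. Lean on these libraries where they do the work, as an engineer would, in place of code of your own. Each camera call takes 0.05 s, during which the arm holds its last target.

## Working session

There is one attempt and no reset: what is moved stays moved. The work goes in short steps, Python scripts to look and compute and a tool call to move; the robot and the scene stay as the last step left them, time stands still between calls to the robot, and variables do not carry over. Pictures are saved under pics/ and viewed, and the job is handed in when it is done.

Besides the shell and the picture viewer there is one more tool, called by a JSON object that holds its "method" and its "body", one argument or row to a line. send_rows: Moves the arm, as the interface text tells. Its arguments: {"type":"object","properties":{"targets":{"type":"array","items":{"type":"array"}},"newtons":{"type":"number"}},"required":["targets"]}

```bash
mkdir -p pics; ls
python3 - <<'E'
from workcell import *
import cv2
for c in ("top","side"):
    s=snapshot(c); cv2.imwrite(f"pics/{c}0.png",s["img"][:,:,::-1]); print(c,s["K"],s["dist"],s["extrinsics"])
    for n in ("tub","press1","press2","press3","press4","bowl","can","rack"):
        print(n,[(round(d["p"],2),[round(float(v)) for v in d["at"]]) for d in spot_point(c,n)])
print(get_state())
E
```

```text
pics
top [[543.56123848   0.         315.69109264]
 [  0.         543.56123848 241.60611743]
 [  0.           0.           1.        ]] [-0.13214798  0.          0.          0.          0.        ] [[-2.95104510e-02 -9.99174429e-01 -2.79212020e-02  9.00490917e+01]
 [ 9.94428303e-01 -3.21754527e-02  1.00384716e-01 -5.24198931e+02]
 [-1.01200219e-01 -2.48032353e-02  9.94556844e-01 -9.32583554e+02]
 [ 0.00000000e+00  0.00000000e+00  0.00000000e+00  1.00000000e+00]]
tub [(0.94, [226, 383]), (0.85, [338, 211]), (0.77, [460, 240])]
press1 [(0.94, [335, 262]), (0.91, [182, 344]), (0.89, [291, 176]), (0.78, [273, 376]), (0.74, [389, 232]), (0.74, [504, 246]), (0.69, [164, 406]), (0.67, [437, 216]), (0.66, [470, 195]), (0.62, [344, 144]), (0.6, [468, 271]), (0.59, [250, 441])]
press2 [(0.94, [335, 262]), (0.91, [182, 344]), (0.89, [291, 176]), (0.78, [273, 376]), (0.74, [389, 232]), (0.74, [504, 246]), (0.69, [164, 406]), (0.67, [437, 216]), (0.66, [470, 195]), (0.62, [344, 144]), (0.6, [468, 271]), (0.59, [250, 441])]
press3 [(0.94, [335, 262]), (0.91, [182, 344]), (0.89, [291, 176]), (0.78,
[... 2201 characters left out ...]
7464583e-04,
        6.52664557e+01, -4.84757625e+00]), 'joint_velocities': array([ 0.02499902, -0.01256867,  0.00461249, -0.08881092, -0.04838917,
       -0.07848193]), 'tau': array([-3.69570029e-03, -5.06035066e+01, -2.91634977e+01, -4.09902295e-04,
        7.24241727e-04, -7.08778700e-06]), 'position': array([205.39038915, 510.1747077 , 231.27284044]), 'tool_rot': array([[-3.66836496e-05,  3.73510380e-01,  9.27625999e-01],
       [-5.09611393e-05,  9.27625998e-01, -3.73510382e-01],
       [-9.99999998e-01, -6.09746017e-05, -1.49941926e-05]]), 'ft_force': array([-0.37332228,  0.45185934,  0.06385802]), 'ft_torque': array([-0.00045371, -0.02579148,  0.02133134]), 'width': 85.00121700982483}
```

View pics/top0.png

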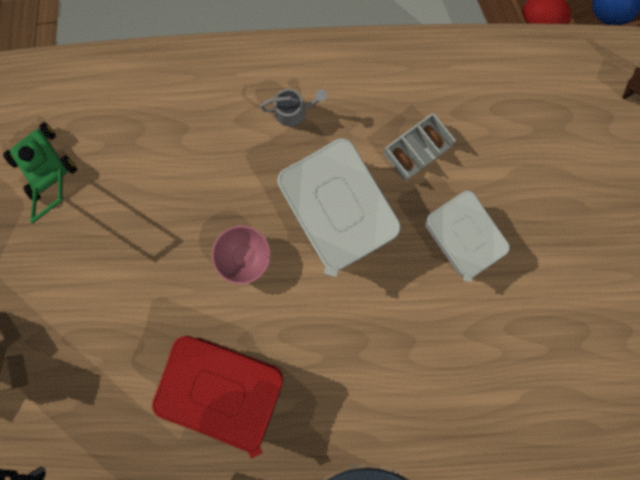

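View pics/side0.png

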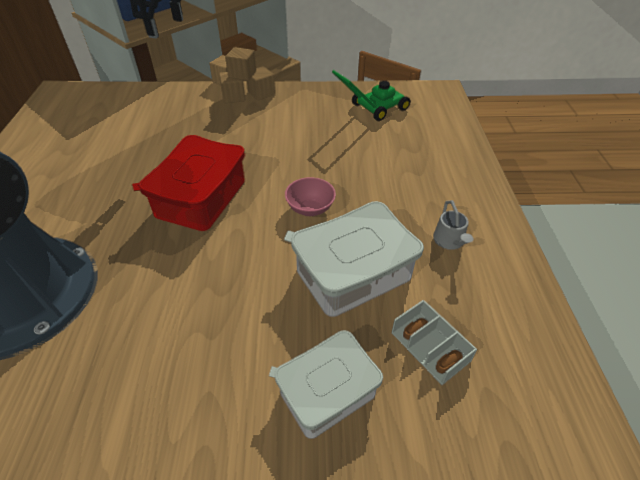

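The target is the larger white tub, centred near (338,205) in the top view, with its tab at (332,270). In the side view it is at (357,245), with the tab at (290,237). I'll fit its pose from the four press points in both views.

```bash
cat > h.py <<'E'
from workcell import *
import numpy as np, cv2
def proj(s,P):
    P=np.atleast_2d(P); E=s["extrinsics"]; c=P@E[:3,:3].T+E[:3,3]; c=c*[1,-1,-1]
    return cv2.projectPoints(c.reshape(-1,1,3),np.zeros(3),np.zeros(3),s["K"],np.array(s["dist"]))[0].reshape(-1,2)
L=np.array([[-80,55],[80,55],[80,-55],[-80,-55]])
def pts(q,z=82,l=L):
    c,s=np.cos(q[2]),np.sin(q[2]); return np.c_[l@np.array([[c,s],[-s,c]])+q[:2],np.full(len(l),z)]
E
python3 - <<'E'
from h import *
from scipy.optimize import least_squares
S={c:snapshot(c) for c in("top","side")}
D={c:np.array([d["at"] for d in spot_point(c,"press1")]) for c in S}
print(D['top'][[0]])
def pick(c,a): return np.array([D[c][np.argmin(np.linalg.norm(D[c]-x,axis=1))] for x in a])
T=[(335,262),(291,176),(344,144),(389,232)]; U=[(298,239),(379,208),(416,246),(334,281)]
best=None
for order in (1,-1):
  T2=[T[0]]+(T[1:] if order==1 else T[:0:-1]); U2=[U[0]]+(U[1:] if order==1 else U[:0:-1])
  o={'top':pick('top',T2),'side':pick('side',U2)}
  for y in range(0,6):
   for use in (('top','side'),('top',),('side',)):
    f=lambda q:np.concatenate([(proj(S[c],pts([q[0],q[1],q[2]]))-o[c]).ravel() for c in use])
    r=least_squares(f,[550,50,y],x_scale=[10,10,.1])
    if r.cost<100 : print(order,use,r.x,np.degrees(r.x[2])%360,r.cost,np.round(r.fun,1))
E
```

```text
[[161.1 406.2]]
1 ('top', 'side') [5.88335280e+02 3.18377410e+01 4.75832945e-01] 27.26321952802688 21.456893951041472 [-3.9 -0.8 -1.2  1.7  0.1  0.3  1.2 -1.   0.   2.5  0.  -2.1  0.7  2.4
 -0.5  1.7]
1 ('top',) [5.88361229e+02 3.02271684e+01 4.78904422e-01] 27.439202181826957 9.455672828156871 [-2.8 -0.8 -0.3  1.8  0.9  0.2  2.3 -1.2]
1 ('side',) [5.88515665e+02 3.46837161e+01 4.72129378e-01] 27.051020767579267 6.785934103025094 [ 0.1  1.2  0.1 -3.1  0.5  1.3 -0.7  0.2]
1 ('top', 'side') [5.88335280e+02 3.18377408e+01 4.75832968e-01] 27.263220813339732 21.456893951043604 [-3.9 -0.8 -1.2  1.7  0.1  0.3  1.2 -1.   0.   2.5  0.  -2.1  0.7  2.4
 -0.5  1.7]
1 ('top',) [5.88361229e+02 3.02271682e+01 4.78904422e-01] 27.439202158494783 9.455672828156777 [-2.8 -0.8 -0.3  1.8  0.9  0.2  2.3 -1.2]
1 ('side',) [5.88515665e+02 3.46837160e+01 4.72129412e-01] 27.051022714065624 6.785934103019727 [ 0.1  1.2  0.1 -3.1  0.5  1.3 -0.7  0.2]
1 ('top', 'side') [5.88335280e+02 3.18377409e+01 4.75832967e-01] 27.26322074889179 21.456893951042993 [-3.9 -0.8 -1.2  1.7  0.1  0.3  1.2 -1.   0.   2.5  0.  -2.1 
[... 936 characters left out ...]
('top',) [588.36122884  30.22716837   6.76208973] 27.43920209382742 9.45567282815669 [-2.8 -0.8 -0.3  1.8  0.9  0.2  2.3 -1.2]
1 ('side',) [588.5156652   34.68371582   6.75531467] 27.051020103324333 6.785934103029507 [ 0.1  1.2  0.1 -3.1  0.5  1.3 -0.7  0.2]
1 ('top', 'side') [588.33527996  31.83774067   6.75901826] 27.26321995154518 21.456893951040612 [-3.9 -0.8 -1.2  1.7  0.1  0.3  1.2 -1.   0.   2.5  0.  -2.1  0.7  2.4
 -0.5  1.7]
1 ('top',) [588.36122884  30.22716835   6.76208973] 27.439202082058387 9.455672828156843 [-2.8 -0.8 -0.3  1.8  0.9  0.2  2.3 -1.2]
1 ('side',) [588.51566523  34.68371613   6.75531472] 27.051022608724395 6.785934103019694 [ 0.1  1.2  0.1 -3.1  0.5  1.3 -0.7  0.2]
```

Run:
```python
from h import *
q=[588.3,31.8,np.radians(27.3)]
ims=[]
O=np.array([[-95,70],[95,70],[95,-70],[-95,-70]])
for c,(x,y) in (("top",(240,100)),("side",(250,170))):
    s=snapshot(c); im=cv2.resize(s["img"][:,:,::-1][y:y+190,x:x+190].copy(),None,fx=2,fy=2)
    im=cv2.resize(im,(390,390)); k=390/190
    for l,z,col in((L,82,(0,0,255)),(O,80,(0,200,0))):
        p=((proj(s,pts(q,z,l))-[x,y])*k)
        if l is O: cv2.polylines(im,[p.astype(int)],True,col)
        else:
            for i,a in enumerate(p): cv2.circle(im,tuple(int(v) for v in a),3,col,-1); cv2.putText(im,str(i+1),tuple(int(v) for v in a),0,.5,col)
    ims.append(im)
cv2.imwrite("pics/ov.png",np.hstack(ims)); print(pts(q).round())
```

```text
[[492.  44.  82.]
 [634. 117.  82.]
 [685.  20.  82.]
 [542. -54.  82.]]
```

View pics/ov.png

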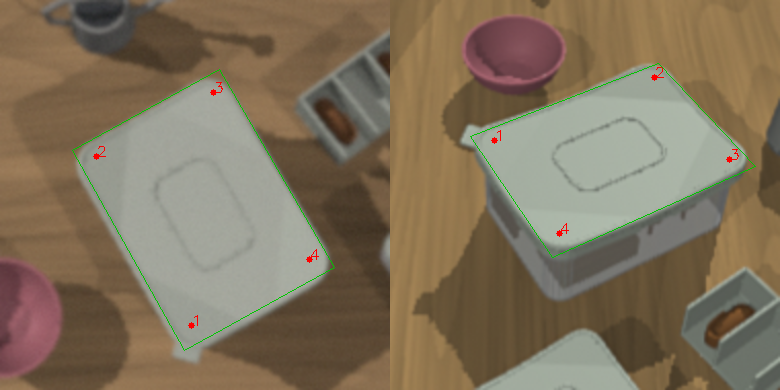

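The fit matches the outline in both views to about 2–3 mm. I'll close the fingers and travel high to press2 first.

{"method": "send_rows", "body": {
  "targets": [
    [[0.036, -0.033, -0.006], [0, 0, 0], 1],
    [[0.036, -0.033, -0.006], [0, 0, 0], 1],
    [[0.036, -0.033, -0.006], [0, 0, 0], 1],
    [[0.036, -0.033, -0.006], [0, 0, 0], 1],
    [[0.036, -0.033, -0.006], [0, 0, 0], 1],
    [[0.036, -0.033, -0.006], [0, 0, 0], 1],
    [[0.036, -0.033, -0.006], [0, 0, 0], 1],
    [[0.036, -0.033, -0.006], [0, 0, 0], 1],
    [[0.036, -0.033, -0.006], [0, 0, 0], 1],
    [[0.036, -0.033, -0.006], [0, 0, 0], 1],
    [[0.036, -0.033, -0.006], [0, 0, 0], 1],
    [[0.033, -0.03, -0.006], [0, 0, 0], 1]
  ]
}}

```text
time_s: 2.7
position: [645.6, 105.2, 158.4]
tool_rot: [[0.003, 0.369, 0.929], [0.003, 0.929, -0.369], [-1.0, 0.004, 0.002]]
ft_force: [0.7, -0.4, -0.7]
width: -0.1
```

{"method": "send_rows", "body": {
  "targets": [
    [[-0.012, 0.012, -0.03], [0, 0, 0], 1],
    [[0, 0, -0.025], [0, 0, 0], 1],
    [[0, 0, 0], [0, 0, 0], 1]
  ]
}}

```text
time_s: 3.08
position: [635.3, 114.4, 101.1]
tool_rot: [[0.004, 0.373, 0.928], [0.003, 0.928, -0.373], [-1.0, 0.004, 0.002]]
ft_force: [0.2, -0.1, 0.2]
width: 0.2
```

Run:
```python
from h import *
ims=[]
print(get_state()["position"],get_state()["ft_force"])
for c,(x,y) in (("top",(240,100)),("side",(250,100))):
    s=snapshot(c); p=proj(s,get_state()["position"]); print(p)
    im=s["img"][y:y+190,x:x+190,::-1]; ims.append(cv2.resize(im,(390,390)))
cv2.imwrite("pics/a.png",np.hstack(ims))
```

```text
[635.33909443 114.40091742 101.13231341] [ 0.16540844 -0.07185043  0.19570045]
[[287.88852615 172.27158384]]
[[381.37054759 200.19198075]]
```

View pics/a.png

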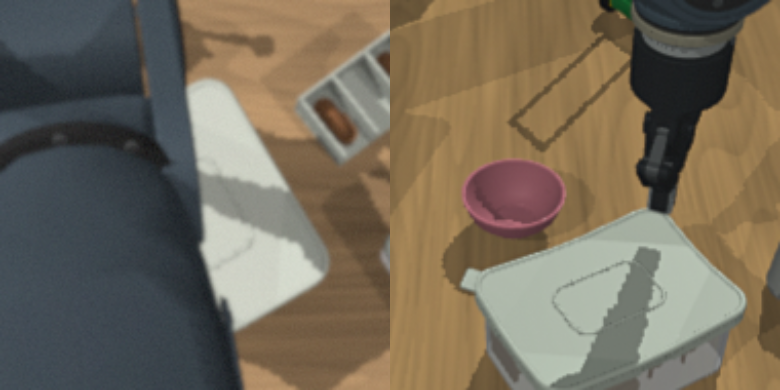

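The side view shows the closed fingertip above corner 2, at about (381,200) in the full image. I'll press in small steps.

{"method": "send_rows", "body": {
  "targets": [
    [[-0.001, 0.002, -0.012], [0, 0, 0], 1],
    [[0, 0, -0.004], [0, 0, 0], 1],
    [[0, 0, -0.002], [0, 0, 0], 1]
  ]
}}

```text
time_s: 3.55
position: [636.5, 117.2, 86.7]
tool_rot: [[0.011, 0.372, 0.928], [0.004, 0.928, -0.372], [-1.0, 0.008, 0.009]]
ft_force: [0.2, 0.8, 0.0]
width: -0.2
```

{"method": "send_rows", "body": {
  "targets": [
    [[0, 0, -0.002], [0, 0, 0], 1],
    [[0, 0, -0.002], [0, 0, 0], 1]
  ]
}}

```text
time_s: 3.8
position: [636.7, 117.3, 82.8]
tool_rot: [[0.011, 0.372, 0.928], [0.004, 0.928, -0.372], [-1.0, 0.008, 0.009]]
ft_force: [-0.3, 0.1, 2.5]
width: -0.4
```

Contact at z ≈ 83.

{"method": "send_rows", "body": {
  "targets": [
    [[0, 0, -0.002], [0, 0, 0], 1],
    [[0, 0, -0.002], [0, 0, 0], 1]
  ]
}}

```text
time_s: 4.05
position: [636.9, 117.7, 79.6]
tool_rot: [[0.012, 0.372, 0.928], [0.005, 0.928, -0.372], [-1.0, 0.009, 0.009]]
ft_force: [0.2, -0.8, 0.0]
width: 0.2
```

{"method": "send_rows", "body": {
  "targets": [
    [[0, 0, -0.002], [0, 0, 0], 1]
  ]
}}

```text
time_s: 4.18
position: [637.0, 117.6, 77.7]
tool_rot: [[0.012, 0.372, 0.928], [0.005, 0.928, -0.372], [-1.0, 0.009, 0.01]]
ft_force: [-2.9, -1.6, 14.1]
width: 0.2
```

Corner 2 snapped: the force fell to 0 at z 79.6, then rose to 14 N against the shut lid at 77.7. Next is corner 3.

{"method": "send_rows", "body": {
  "targets": [
    [[0, 0, 0.025], [0, 0, 0], 1],
    [[0.016, -0.033, 0], [-0.3, 0.7, 0], 1],
    [[0.016, -0.033, 0], [0, 0, 0], 1],
    [[0.016, -0.032, 0], [0, 0, 0], 1],
    [[0, 0, 0], [0, 0, 0], 1]
  ]
}}

```text
time_s: 4.8
position: [686.1, 16.6, 102.4]
tool_rot: [[-0.001, 0.371, 0.929], [-0.002, 0.929, -0.371], [-1.0, -0.002, 0.0]]
ft_force: [-0.5, 0.7, 0.4]
width: -0.1
```

{"method": "send_rows", "body": {
  "targets": [
    [[-0.002, 0.003, -0.013], [0, 0, 0], 1],
    [[0, 0, -0.005], [0, 0, 0], 1],
    [[0, 0, -0.002], [0, 0, 0], 1]
  ]
}}

```text
time_s: 5.18
position: [683.3, 21.1, 80.9]
tool_rot: [[-0.001, 0.37, 0.929], [-0.002, 0.929, -0.37], [-1.0, -0.002, 0.0]]
ft_force: [0.8, -2.0, 3.6]
width: -0.1
```

{"method": "send_rows", "body": {
  "targets": [
    [[0, 0, -0.002], [0, 0, 0], 1],
    [[0, 0, -0.002], [0, 0, 0], 1]
  ]
}}

```text
time_s: 5.42
position: [683.3, 21.9, 77.5]
tool_rot: [[-0.001, 0.369, 0.929], [-0.002, 0.929, -0.369], [-1.0, -0.002, 0.0]]
ft_force: [-5.7, -3.3, 18.1]
width: -0.2
```

{"method": "send_rows", "body": {
  "targets": [
    [[0, 0, -0.002], [0, 0, 0], 1]
  ]
}}

```text
time_s: 5.55
position: [683.5, 21.9, 77.4]
tool_rot: [[0.0, 0.369, 0.93], [-0.003, 0.929, -0.369], [-1.0, -0.002, 0.001]]
ft_force: [-8.0, -3.3, 20.7]
width: -0.2
```

Hard stop at 77.4, so corner 3 looks shut. On to corner 4.

{"method": "send_rows", "body": {
  "targets": [
    [[0, 0, 0.027], [0, 0, 0], 1],
    [[-0.035, -0.018, 0], [0, 0, 0], 1],
    [[-0.035, -0.018, 0], [0, 0, 0], 1],
    [[-0.035, -0.018, 0], [0, 0, 0], 1],
    [[-0.032, -0.018, 0], [0, 0, 0], 1],
    [[0, 0, 0], [0, 0, 0], 1]
  ]
}}

```text
time_s: 6.3
position: [542.0, -50.0, 105.2]
tool_rot: [[0.001, 0.367, 0.93], [-0.001, 0.93, -0.367], [-1.0, -0.001, 0.001]]
ft_force: [0.5, 0.1, -0.3]
width: -0.1
```

{"method": "send_rows", "body": {
  "targets": [
    [[0, -0.003, -0.014], [0, 0, 0], 1],
    [[0, 0, -0.005], [0, 0, 0], 1],
    [[0, 0, -0.002], [0, 0, 0], 1]
  ]
}}

```text
time_s: 6.68
position: [543.6, -52.4, 82.5]
tool_rot: [[0.002, 0.367, 0.93], [-0.001, 0.93, -0.367], [-1.0, -0.0, 0.002]]
ft_force: [-1.8, -3.2, 7.0]
width: 0.5
```

{"method": "send_rows", "body": {
  "targets": [
    [[0, 0, -0.002], [0, 0, 0], 1],
    [[0, 0, -0.002], [0, 0, 0], 1]
  ]
}}

```text
time_s: 6.92
position: [544.3, -52.1, 78.3]
tool_rot: [[0.002, 0.366, 0.931], [-0.002, 0.931, -0.366], [-1.0, -0.001, 0.003]]
ft_force: [0.2, -0.3, -0.2]
width: -0.0
```

{"method": "send_rows", "body": {
  "targets": [
    [[0, 0, -0.002], [0, 0, 0], 1]
  ]
}}

```text
time_s: 7.05
position: [544.5, -52.1, 77.3]
tool_rot: [[0.002, 0.365, 0.931], [-0.002, 0.931, -0.365], [-1.0, -0.001, 0.003]]
ft_force: [-12.1, -1.9, 32.6]
width: -0.2
```

Corner 4 snapped. Corner 1 is next, at (492,44).

{"method": "send_rows", "body": {
  "targets": [
    [[0, 0, 0.027], [0, 0, 0], 1],
    [[-0.017, 0.032, 0], [0, 0, 0], 1],
    [[-0.017, 0.032, 0], [0, 0, 0], 1],
    [[-0.017, 0.031, 0], [0, 0, 0], 1],
    [[0, 0, 0], [0, 0, 0], 1]
  ]
}}

```text
time_s: 7.68
position: [492.9, 45.7, 105.0]
tool_rot: [[0.004, 0.366, 0.931], [-0.001, 0.931, -0.366], [-1.0, 0.0, 0.004]]
ft_force: [-0.1, -0.5, 0.2]
width: -0.2
```

{"method": "send_rows", "body": {
  "targets": [
    [[0, -0.001, -0.014], [0, 0, 0], 1],
    [[0, 0, -0.005], [0, 0, 0], 1],
    [[0, 0, -0.002], [0, 0, 0], 1]
  ]
}}

```text
time_s: 8.05
position: [493.9, 43.4, 82.2]
tool_rot: [[0.004, 0.367, 0.93], [-0.001, 0.93, -0.367], [-1.0, 0.0, 0.004]]
ft_force: [-2.3, 3.2, 8.0]
width: 0.3
```

{"method": "send_rows", "body": {
  "targets": [
    [[0, 0, -0.002], [0, 0, 0], 1],
    [[0, 0, -0.002], [0, 0, 0], 1]
  ]
}}

```text
time_s: 8.3
position: [494.2, 42.9, 78.0]
tool_rot: [[0.004, 0.368, 0.93], [-0.001, 0.93, -0.368], [-1.0, 0.0, 0.004]]
ft_force: [-0.3, -1.0, 1.0]
width: 0.3
```

{"method": "send_rows", "body": {
  "targets": [
    [[0, 0, -0.001], [0, 0, 0], 1]
  ]
}}

```text
time_s: 8.43
position: [494.2, 42.8, 77.5]
tool_rot: [[0.003, 0.369, 0.93], [-0.001, 0.93, -0.369], [-1.0, 0.001, 0.003]]
ft_force: [-8.0, 2.9, 22.9]
width: 0.3
```

Lift clear and back off toward the start for a look.

{"method": "send_rows", "body": {
  "targets": [
    [[0, 0, 0.03], [0, 0, 0], 1],
    [[0, 0, 0.05], [0, 0, 0], 1],
    [[0, 0, 0.05], [0, 0, 0], 1],
    [[-0.03, 0.05, 0], [0, 0, 0], 1],
    [[-0.03, 0.05, 0], [0, 0, 0], 1],
    [[-0.03, 0.05, 0], [0, 0, 0], 1],
    [[-0.03, 0.05, 0], [0, 0, 0], 1],
    [[-0.03, 0.05, 0], [0, 0, 0], 1],
    [[-0.03, 0.05, 0], [0, 0, 0], 1],
    [[-0.03, 0.05, 0], [0, 0, 0], 1],
    [[-0.03, 0.05, 0], [0, 0, 0], 1],
    [[0, 0, 0], [0, 0, 0], 1]
  ]
}}

```text
time_s: 9.93
position: [247.4, 452.6, 212.5]
tool_rot: [[0.01, 0.374, 0.927], [0.003, 0.927, -0.374], [-1.0, 0.006, 0.008]]
ft_force: [-0.1, -0.2, -0.2]
width: -0.0
```

Run:
```python
from h import *
ims=[]
for c,(x,y) in (("top",(240,100)),("side",(250,170))):
    s=snapshot(c)
    o=cv2.imread(f"pics/{c}0.png"); n=s["img"][:,:,::-1]
    cv2.imwrite(f"pics/{c}1.png",n)
    ims.append(np.vstack([cv2.resize(o[y:y+140,x:x+190],(390,288)),cv2.resize(n[y:y+140,x:x+190],(390,288))]))
    f=cv2.absdiff(o,n).max(2); print(c,f[100:320,200:500].mean())
cv2.imwrite("pics/b.png",np.hstack(ims)); print(get_state()["position"],get_state()["ft_force"])
```

```text
top 3.1259545454545457
side 1.7713636363636365
[249.05862138 450.23679274 212.51186522] [ 0.74831402 -0.66701238  0.13482173]
```

View pics/b.png

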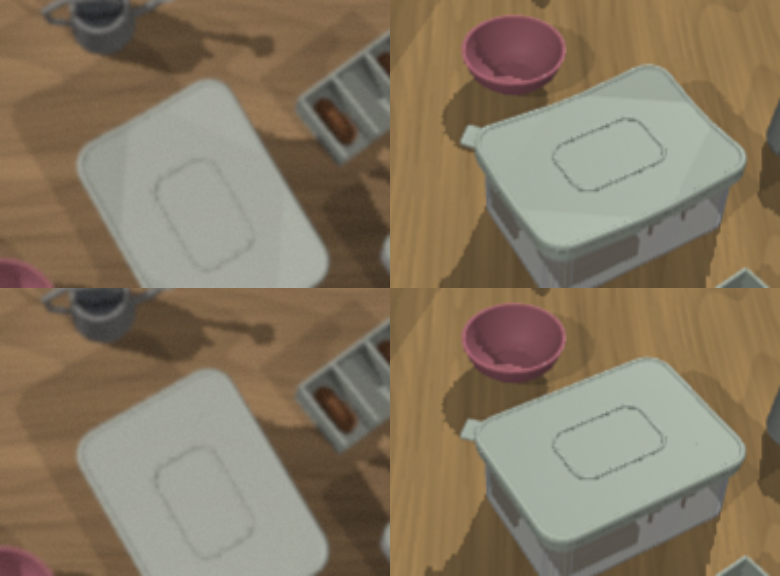

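View pics/side1.png

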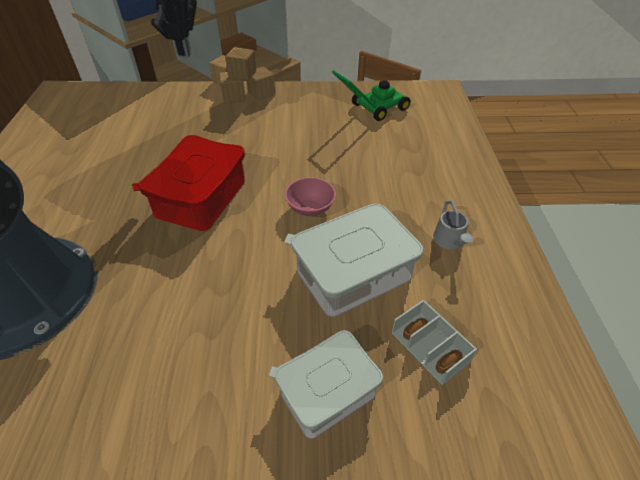

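The lid is now evenly flat at all four corners; the shading creases at (380,208), (416,246) and (334,281) are gone. The tub and everything around it are where they were, and the arm is clear, so I'll hand the job in.

```bash
python3 -c "
from workcell import *
print(finish_job())"
```

```text
the job is handed in; nothing more can be done
None
```

I pressed all four corners of the larger white tub's lid down with the closed fingertips, in the order 2, 3, 4, 1. I then lifted clear, backed away and handed the job in at about 10 s of the 38 s allowed.

- **Corners:** Each press ended against a hard stop at about z = 77.5 mm, with vertical forces of 14 to 33 N. At corners 2, 4 and 1 I saw the force drop to about zero just before the stop, which is the snap. At corner 3 my steps were too coarse to catch that drop, so I relied on the hard stop at 77.4 mm.
- **Final pictures:** The lid looks evenly flat and the raised-corner creases at all four corners, corner 3 included, are gone. By eye, the tub, bowl, watering can, rack and shoes have not visibly moved. The arm is well clear and reads almost no force.
- **Measurement disagreement:** The two cameras differed by about 4 mm on the tub's y position. I used the combined fit, which was accurate enough for every press to work.
- **Not confirmed:** I could not read the corner angles directly, and the hand-in gives no verdict.

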